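Transfer hardness test pieces to the rack in reverse order

TASK

Four sawn steel test pieces (round, square, hexagonal, pipe) stand in a row in the cups of the white feed strip. Move all four into the empty wooden rack, one upright on the floor of each pocket, in reverse order along the robot's left-right direction: the piece in the leftmost cup goes into the rack's rightmost pocket, and so on until the one from the rightmost cup stands in the leftmost pocket. Set them down rather than drop them, tip none over, and leave them released and still.

Things in the scene. Friction and masses are not known exactly. Their poses are not given: they have to be found in the camera images.
- round_mid (a point): Loose bare-steel test piece standing upright: solid round bar, 36 mm diameter, 60 mm tall; 0.25 to 0.6 kg. The point is its centre, 30 mm above its underside; z up.
- square_mid (a point): Loose bare-steel test piece standing upright: square bar, 34 x 34 mm, 52 mm tall; its side faces look along its own x and y axes; 0.25 to 0.6 kg. The point is its centre, 26 mm above its underside; z up.
- hex_mid (a point): Loose bare-steel test piece standing upright: hexagonal bar, 36 mm across flats (41.6 mm across corners), 56 mm tall; one pair of flats faces along its own x axis (and every 60 degrees); 0.25 to 0.6 kg. The point is its centre, 28 mm above its underside; z up.
- pipe_mid (a point): Loose bare-steel test piece standing upright: thick-walled pipe piece, 44 mm outside and 30 mm inside diameter, open at top and bottom, 50 mm tall; 0.25 to 0.6 kg. The point is its centre, 25 mm above its underside; z up.
- cup_round: Fixed shallow black square cup on the white strip, the one in which the round piece stands at the start (all four cups look alike); 66 x 66 mm outside, 60 x 60 mm inside, 11 mm high, walls and floor 3 mm. Origin: centre of its underside, 10 mm above the bench; axes parallel to the strip's.
- cup_square: Fixed shallow black square cup on the white strip, the one in which the square piece stands at the start (all four cups look alike); 66 x 66 mm outside, 60 x 60 mm inside, 11 mm high, walls and floor 3 mm. Origin: centre of its underside, 10 mm above the bench; axes parallel to the strip's.
- cup_hex: Fixed shallow black square cup on the white strip, the one in which the hex piece stands at the start (all four cups look alike); 66 x 66 mm outside, 60 x 60 mm inside, 11 mm high, walls and floor 3 mm. Origin: centre of its underside, 10 mm above the bench; axes parallel to the strip's.
- cup_pipe: Fixed shallow black square cup on the white strip, the one in which the pipe piece stands at the start (all four cups look alike); 66 x 66 mm outside, 60 x 60 mm inside, 11 mm high, walls and floor 3 mm. Origin: centre of its underside, 10 mm above the bench; axes parallel to the strip's.
- strip: Fixed white plastic strip, 10 mm thick, 76 x 306 mm, left or right of the rack. Cups in a row at +112.5, +37.5, -37.5, -112.5 mm along its y (which is where varies). Origin: under the row's middle, at bench height; y along the row to the robot's left (within 0.3 rad of world y), x away from the robot. A ledge on its far side (x +37 to +109 mm) carries two 14 mm thick black pucks, not part of the job.
- rack: Fixed empty wooden rack, 70 x 313 mm: four pockets in a row, centres at +112.5, +37.5, -37.5, -112.5 mm along its y, x = 0; each 62 x 62 mm inside, 13 mm walls between; floor 6 mm, rims 14 mm above the bench. Origin: under its middle, at bench height; y along the row to the robot's left (within 0.3 rad of world y), x away from the robot.
Things that resemble listed ones, but are neither listed nor needed, are in the scene too. Leave any blue look-alike of the part that bears hex_mid alone.

How it is judged:
At the end, for the whole second after the job is handed in: Each piece stands upright (within about 7 degrees) on the floor of the mirror-image pocket (centre within 18 mm of the pocket's centre in the rack's x and y, height within 4 mm), so that the row is reversed left to right; all released and at rest (((y of cup_round in the frame of strip between 0.0925 and 0.1325 m and y of round_mid in the frame of rack between -0.1305 and -0.0945 m) or (y of cup_round in the frame of strip between 0.0175 and 0.0575 m and y of round_mid in the frame of rack between -0.0555 and -0.0195 m) or (y of cup_round in the frame of strip between -0.0575 and -0.0175 m and y of round_mid in the frame of rack between 0.0195 and 0.0555 m) or (y of cup_round in the frame of strip between -0.1325 and -0.0925 m and y of round_mid in the frame of rack between 0.0945 and 0.1305 m)) and x of round_mid in the frame of rack between -0.018 and 0.018 m and z of round_mid in the frame of rack between 0.032 and 0.04 m and angle between each of round_mid, square_mid, hex_mid, pipe_mid's own z axis and vertical below 0.12 rad and contact force between the fingers and round below 0.1 N and linear speed of each of round, square, hex, pipe below 0.02 m/s and angular speed of each of round, square, hex, pipe below 0.3 rad/s and ((y of cup_square in the frame of strip between 0.0925 and 0.1325 m and y of square_mid in the frame of rack between -0.1305 and -0.0945 m) or (y of cup_square in the frame of strip between 0.0175 and 0.0575 m and y of square_mid in the frame of rack between -0.0555 and -0.0195 m) or (y of cup_square in the frame of strip between -0.0575 and -0.0175 m and y of square_mid in the frame of rack between 0.0195 and 0.0555 m) or (y of cup_square in the frame of strip between -0.1325 and -0.0925 m and y of square_mid in the frame of rack between 0.0945 and 0.1305 m)) and x of square_mid in the frame of rack between -0.018 and 0.018 m and z of square_mid in the frame of rack between 0.028 and 0.036 m and contact force between the fingers and square below 0.1 N and ((y of cup_hex in the frame of strip between 0.0925 and 0.1325 m and y of hex_mid in the frame of rack between -0.1305 and -0.0945 m) or (y of cup_hex in the frame of strip between 0.0175 and 0.0575 m and y of hex_mid in the frame of rack between -0.0555 and -0.0195 m) or (y of cup_hex in the frame of strip between -0.0575 and -0.0175 m and y of hex_mid in the frame of rack between 0.0195 and 0.0555 m) or (y of cup_hex in the frame of strip between -0.1325 and -0.0925 m and y of hex_mid in the frame of rack between 0.0945 and 0.1305 m)) and x of hex_mid in the frame of rack between -0.018 and 0.018 m and z of hex_mid in the frame of rack between 0.03 and 0.038 m and contact force between the fingers and hex below 0.1 N and ((y of cup_pipe in the frame of strip between 0.0925 and 0.1325 m and y of pipe_mid in the frame of rack between -0.1305 and -0.0945 m) or (y of cup_pipe in the frame of strip between 0.0175 and 0.0575 m and y of pipe_mid in the frame of rack between -0.0555 and -0.0195 m) or (y of cup_pipe in the frame of strip between -0.0575 and -0.0175 m and y of pipe_mid in the frame of rack between 0.0195 and 0.0555 m) or (y of cup_pipe in the frame of strip between -0.1325 and -0.0925 m and y of pipe_mid in the frame of rack between 0.0945 and 0.1305 m)) and x of pipe_mid in the frame of rack between -0.018 and 0.018 m and z of pipe_mid in the frame of rack between 0.027 and 0.035 m and contact force between the fingers and pipe below 0.1 N); the robot touches nothing.
It fails at once if a test piece is tipped over (leans more than 40 degrees) (angle between any of round_mid, square_mid, hex_mid, pipe_mid's own z axis and vertical above 0.7 rad).
It fails at once if a test piece is dropped (falls free faster than 0.7 m/s, about 25 mm) ((contact force between the fingers and round below 0.05 N and linear speed of round above 0.7 m/s) or (contact force between the fingers and square below 0.05 N and linear speed of square above 0.7 m/s) or (contact force between the fingers and hex below 0.05 N and linear speed of hex above 0.7 m/s) or (contact force between the fingers and pipe below 0.05 N and linear speed of pipe above 0.7 m/s)).
It also fails if it takes over 144 s, if anything falls off the work surface, if the arm or the gripper's body presses on something with over 40 N, if the wrist force passes 120 N, or if a joint passes its speed limit or range.

ROBOT

A 6-joint arm with a two-finger parallel gripper is mounted at the origin on the work surface. World frame = base frame: x ahead of the robot, y to its left, z up, the work surface at z = 0. Lengths are in m, angles in rad, forces in N, time in s.
With the tool pointing down it reaches from about 0.35 to 0.85 m from the base axis. Payload 8.1 kg.
Tool frame: the origin (TCP) lies on the mounting face of the last link; the fingertips stand 186 mm ahead of it and the grasp point (between the pads) lies 167 mm ahead of it; z points along the fingers, y is the line along which they close (so a half turn about z gives the same grasp; the last joint's range is limited). The gripper opens to 93 mm and grips with 3 to 60 N. Pads are 15 mm wide; open, the fingers measure 128 mm over their backs; the gripper's body (75 mm by 188 mm) begins 65 mm behind the grasp point.
Start: joints at [-1.345, 0.13, 1.488, -0, 1.523, -0.085], TCP at [0.184, -0.571, 0.405] pointing down, gripper open.
Joint ranges: [-2.96, 2.96], [-0.89, 2.26], [0.02, 2.5], [-1.34, 4.48], [0, 2.73], [-2.66, 2.66]. Speed limits (rad/s): [2.39, 2.39, 2.79, 3.14, 3.14, 3.14].

INTERFACE

Orientations are given as a rotation vector (axis times angle).
In Python, from plant import read_state, read_camera, camera_params, close_job gives the robot as it stands. The module is installed in compiled form; this text tells all that it offers.
- The arm moves only by the tool servo_tool, never from a script. Its argument "increments" is a list of rows, each an object with "slide": the shift along the tool's x, y, z in mm, a list of three; "dr": the turn, a rotation vector about the tool's x, y, z in rad, a list of three; "jaw": the closure, from 0 (fully open) to 1 (shut). In form: [{"slide": [x, y, z], "dr": [ax, ay, az], "jaw": jaw}, ...]. A call has 1 to 20 rows; each row is the pose to reach, as a shift and turn from the pose commanded when the call began, along the tool's axes at that moment; what a row does not reach only later rows make up. A row lasts 1/10 s, in which the tool goes at most 50 mm and 8.59 degrees, less where a joint would pass 70% of its speed; a pose out of reach is approached as far as the arm can. A call with a gripper value outside its range is refused whole. The fingers move at their own pace and stop on an object; "force" is the grip in N (left out, the last holds). Time passes only in rows, so rows that repeat a pose let the fingers close. It gives the time, the measured TCP pose, the force, the opening and the grip force at its end, in the units of the state.
- read_state(): the state, without advancing time (a new reading comes with each control period).
- read_camera(name): name is "scene" or "top"; returns (picture, depth): 400x640x3 uint8, red, green, blue; 400x640 float32, m along the optical axis (not along the pixel's ray), 0 where there is no reading.
- camera_params(name): a dict with "fx", "fy", "cx", "cy" (pixels), "rvec" (rotation vector, rad) and "tvec" (3), from world to camera coordinates, as OpenCV has them. Camera axes: x right, y down, z forward; pixel columns grow to the right and rows downward; lengths in m; the calibration is good to about 2 mm. A picture is of the moment at which its call begins. camera_params takes no time and is no camera call.
- close_job(): hands the job in; it is judged then, once.
The state is a dict: "t": time; "q": joint angles; "dq": joint speeds; "joint_torque": joint torques, N m; "tool_pos": TCP position; "orientation": TCP orientation; "force": force on the tool from outside, world axes, zero at the start; "wrist_torque": the same for the moment, N m; "opening": finger opening in m; "gripper_force": force on a finger pad.
Only numpy, scipy, OpenCV 4.12 (cv2) and the standard library are available. Lean on these libraries where they do the work, as an engineer would, in place of code of your own. Each camera call takes 0.05 s, during which the arm holds its last target. There are 200 camera calls.

## Working session

There is one attempt and no reset: what is moved stays moved. The work goes in short steps, Python scripts to look and compute and a tool call to move; the robot and the scene stay as the last step left them, time stands still between calls to the robot, and variables do not carry over. Pictures are saved under pics/ and viewed, at most 14 in all, crops included, and the job is handed in when it is done.

Besides the shell and the picture viewer there is one more tool, called after "Request:" by a JSON object that holds its "fn" and its "kwargs". servo_tool: Moves the arm, as the interface text tells. Its arguments: {"type":"object","properties":{"increments":{"type":"array"},"force":{"type":"number"}},"required":["increments"]}

```bash
mkdir -p pics; cat > h.py <<'E'
import numpy as np, cv2
from plant import *
def cloud(name):
    p,d=read_camera(name); c=camera_params(name)
    R=cv2.Rodrigues(np.array(c["rvec"],float))[0]; t=np.array(c["tvec"],float).ravel()
    v,u=np.mgrid[:d.shape[0],:d.shape[1]]
    P=np.stack([(u-c["cx"])/c["fx"]*d,(v-c["cy"])/c["fy"]*d,d],-1)
    W=(P-t)@R
    W[d==0]=np.nan
    return p,d,W
E
python3 - <<'E'
from h import *
for n in("top","scene"):
    p,d,W=cloud(n); cv2.imwrite(f"pics/{n}0.png",cv2.cvtColor(p,cv2.COLOR_RGB2BGR)); np.save(n+"0.npy",W)
    c=camera_params(n); print(n,c)
print(read_state())
E
```

```text
top {'fx': 413.66174042075517, 'fy': 413.66174042075517, 'cx': 322.2347441574984, 'cy': 200.0416935945163, 'rvec': array([ 2.13751191, -2.16444688,  0.13567187]), 'tvec': array([2.41331237e-05, 5.05419265e-01, 8.21563421e-01])}
scene {'fx': 411.7193737469902, 'fy': 411.7193737469902, 'cx': 321.68567542460926, 'cy': 196.334751476051, 'rvec': array([ 1.04356818,  2.19175124, -1.23351526]), 'tvec': array([ 0.30603623, -0.13934294,  1.26313756])}
{'t': 0.1, 'q': array([-1.34540054e+00,  1.31101466e-01,  1.48912175e+00,  2.80531663e-06,
        1.52301990e+00, -8.53967811e-02]), 'dq': array([-0.00079013, -0.00204036, -0.00190309, -0.00183002,  0.00140201,
        0.00021679]), 'joint_torque': array([ 1.96731737e-03, -5.61336708e+01, -4.93098807e+01,  7.70045584e-02,
        2.93858140e-02, -8.12605526e-05]), 'tool_pos': array([ 0.18346793, -0.57105675,  0.40380936]), 'orientation': array([-3.10211058e+00, -4.85974322e-01,  1.76844471e-04]), 'force': array([-0.57183832, -0.35547075,  0.05544985]), 'wrist_torque': array([ 0.02875337, -0.00087723,  0.04329659]), 'gripper_force': 0.0, 'opening': 0.0929637663886483}
```

View pics/top0.png

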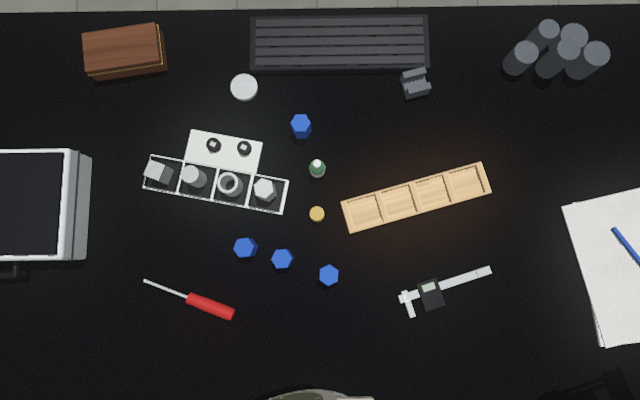

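View pics/scene0.png

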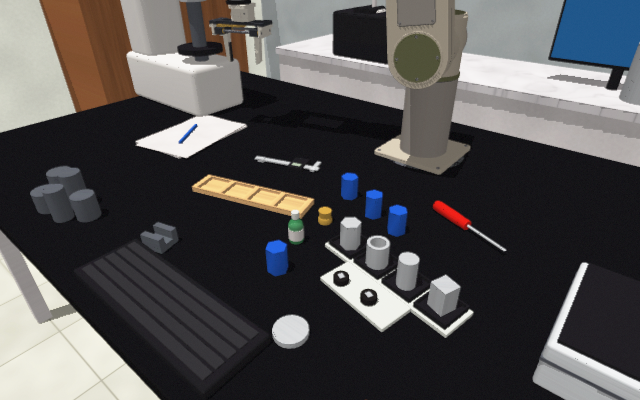

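The cup row, left to right, holds the square (160,172), round (195,178), pipe (230,184) and hex (265,189). The wooden rack is on the right, from (345,215) to (490,180). The blue hexagons at (301,125), (245,247), (282,259) and (329,275) are decoys. The steel hex standing in the cup at (265,189) is the one meant.

```bash
python3 - <<'E'
from h import *
W=np.load("top0.npy"); p=cv2.imread("pics/top0.png")
# strip/cup roi: pieces = points z>.045
roi=np.zeros(W.shape[:2],bool); roi[145:222,135:300]=1
m=roi&(W[...,2]>.055)
n,l,s,c=cv2.connectedComponentsWithStats(m.astype(np.uint8))
for i in range(1,n):
    if s[i,4]<40: continue
    P=W[l==i]; zt=np.percentile(P[:,2],80); T=P[P[:,2]>zt-.006]
    r=cv2.minAreaRect((T[:,:2]*1000).astype(np.float32))
    print(c[i].round(1),len(T),"ztop",zt.round(4),"mean",T[:,:2].mean(0).round(4),"rect",np.round(r[0],1),np.round(r[1],1),round(r[2],1))
# rack: colour + height
hsv=cv2.cvtColor(p,cv2.COLOR_BGR2HSV)
def fit(m,tag):
    n,l,s,c=cv2.connectedComponentsWithStats(m.astype(np.uint8)); i=1+np.argmax(s[1:,4]); P=W[l==i]; P=P[np.isfinite(P[:,0])]
    print(tag,cv2.minAreaRect((P[:,:2]*1000).astype(np.float32)),"z",np.percentile(P[:,2],[5,50,95]).round(4))
m=np.zeros(m.shape,bool); m[150:245,335:500]=1
fit(m&(hsv[...,2]>90)&(hsv[...,0]<30),"rack")
m=roi&(W[...,2]>.006); fit(m,"strip+pieces")
print([W[v,u].round(4) for v,u in((350,100),(300,400),(100,480))])
a=cv2.resize(p[120:220,130:300],None,fx=4.6,fy=4.6,interpolation=cv2.INTER_CUBIC); cv2.imwrite("pics/crop1.png",a)
E
```

```text
[154.9 170.4] 293 ztop 0.0668 mean [0.5661 0.3306] rect [566.3 331. ] [35.9 34. ] 69.4
[190.9 174.8] 264 ztop 0.0743 mean [0.5552 0.2559] rect [555.7 256.7] [35.1 34.6] 63.0
[227.7 183.1] 209 ztop 0.0643 mean [0.5385 0.1831] rect [538.6 183.4] [42.5 41. ] 89.5
[263.8 188.7] 292 ztop 0.0702 mean [0.5254 0.11  ] rect [525.4 110. ] [39.3 36. ] 10.1
rack ((514.9096069335938, -207.23934936523438), (74.78227996826172, 321.92486572265625), 15.357666015625) z [0.0026 0.0067 0.0154]
strip+pieces ((577.2305908203125, 214.80966186523438), (305.77862548828125, 140.8802947998047), 78.4032211303711) z [0.0087 0.0139 0.07  ]
[array([ 0.2043,  0.4556, -0.0022]), array([ 0.2991, -0.1637,  0.0087]), array([ 0.7279, -0.3573,  0.0017])]
```

View pics/crop1.png

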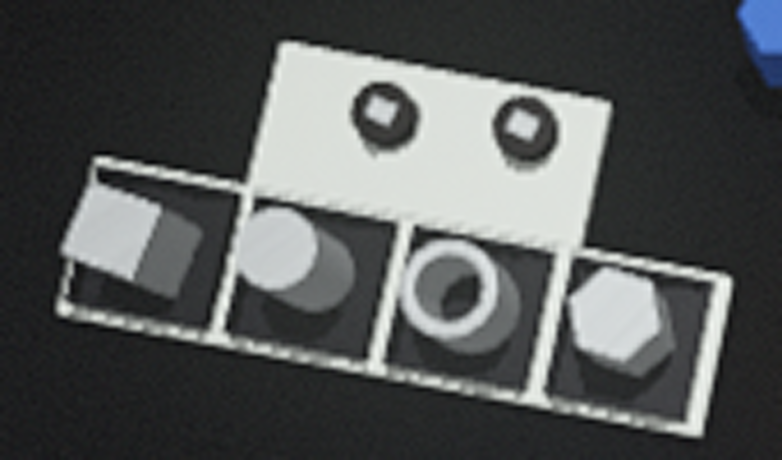

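```bash
cat >> h.py <<'E'
from scipy.spatial.transform import Rotation as Ro
def go(x,y,z,yaw):
    "tool-frame mm/rad from measured pose to grasp point x,y,z with closing line at yaw"
    s=read_state(); R=Ro.from_rotvec(s["orientation"]); p=s["tool_pos"]
    c,n=np.cos(yaw),np.sin(yaw); Y=np.array([c,n,0]); Z=np.array([0,0,-1.])
    if Y@R.as_matrix()[:,1]<0: Y=-Y
    G=Ro.from_matrix(np.c_[np.cross(Y,Z),Y,Z])
    print("slide",(R.inv().apply(np.array([x,y,z+.167])-p)*1000).round(1),"dr",(R.inv()*G).as_rotvec().round(3),"grasp",p+R.apply([0,0,.167]),"F",s["force"].round(1),"open",round(s["opening"],4),"t",s["t"])
E
python3 - <<'E'
from h import *
go(.5254,.110,.20,-.38)
a=np.deg2rad(15.36)
for s in(112.5,37.5,-37.5,-112.5): print((514.9-s*np.sin(a)).round(1),(-207.2+s*np.cos(a)).round(1))
# rack check: rim plane intersection of colour mask
p=cv2.imread("pics/top0.png"); c=camera_params("top"); hsv=cv2.cvtColor(p,cv2.COLOR_BGR2HSV)
m=(hsv[...,2]>90)&(hsv[...,0]<30)&(hsv[...,1]>40); m[:150]=0;m[245:]=0;m[:,:335]=0;m[:,500:]=0
R=cv2.Rodrigues(c["rvec"])[0]; C=-R.T@c["tvec"]; v,u=np.nonzero(m)
d=np.c_[(u-c["cx"])/c["fx"],(v-c["cy"])/c["fy"],np.ones(len(u))]@R
P=C+d*((.014-C[2])/d[:,2])[:,None]; print(C,cv2.minAreaRect((P[:,:2]*1000).astype(np.float32)))
E
```

```text
slide [ 533.8 -543.8   37.8] dr [-0.001 -0.001 -0.88 ] grasp [ 0.18340678 -0.57078799  0.23680958] F [-0.6 -0.4  0.1] open 0.093 t 0.1
485.1 -98.7
505.0 -171.0
524.8 -243.4
544.7 -315.7
[ 0.39345515 -0.01013979  0.8806278 ] ((512.6378173828125, -203.82606506347656), (72.95411682128906, 316.0611572265625), 15.339117050170898)
```

Request:
{"fn": "servo_tool", "kwargs": {"increments": [{"slide": [30, -30, 2], "dr": [0, 0, -0.05], "jaw": 0}, {"slide": [60, -61, 4], "dr": [0, 0, -0.1], "jaw": 0}, {"slide": [534, -544, 38], "dr": [0, 0, -0.88], "jaw": 0}, {"slide": [534, -544, 38], "dr": [0, 0, -0.88], "jaw": 0}, {"slide": [534, -544, 38], "dr": [0, 0, -0.88], "jaw": 0}, {"slide": [534, -544, 38], "dr": [0, 0, -0.88], "jaw": 0}, {"slide": [534, -544, 38], "dr": [0, 0, -0.88], "jaw": 0}, {"slide": [534, -544, 38], "dr": [0, 0, -0.88], "jaw": 0}, {"slide": [534, -544, 38], "dr": [0, 0, -0.88], "jaw": 0}, {"slide": [534, -544, 38], "dr": [0, 0, -0.88], "jaw": 0}, {"slide": [534, -544, 38], "dr": [0, 0, -0.88], "jaw": 0}, {"slide": [534, -544, 38], "dr": [0, 0, -0.88], "jaw": 0}, {"slide": [534, -544, 38], "dr": [0, 0, -0.88], "jaw": 0}, {"slide": [534, -544, 38], "dr": [0, 0, -0.88], "jaw": 0}, {"slide": [534, -544, 38], "dr": [0, 0, -0.88], "jaw": 0}, {"slide": [534, -544, 38], "dr": [0, 0, -0.88], "jaw": 0}, {"slide": [534, -544, 38], "dr": [0, 0, -0.88], "jaw": 0}, {"slide": [534, -544, 38], "dr": [0, 0, -0.88], "jaw": 0}, {"slide": [534, -544, 38], "dr": [0, 0, -0.88], "jaw": 0}, {"slide": [534, -544, 38], "dr": [0, 0, -0.88], "jaw": 0}]}}

```text
t: 2.1
tool_pos: [0.5253, 0.1088, 0.3668]
orientation: [2.602, 1.76, -0.0]
force: [-0.3, 0.1, -0.9]
opening: 0.0927
gripper_force: 0.0
```

```bash
python3 - <<'E'
from h import *
go(.5254,.110,.05,-.38)
E
```

```text
slide [  1.1  -0.4 149.8] dr [ 0.     0.    -0.002] grasp [0.52533486 0.10880943 0.19983997] F [-0.3  0.1 -0.9] open 0.0927 t 2.1
```

Request:
{"fn": "servo_tool", "kwargs": {"increments": [{"slide": [1, 0, 30], "dr": [0, 0, 0], "jaw": 0}, {"slide": [1, 0, 65], "dr": [0, 0, 0], "jaw": 0}, {"slide": [1, 0, 100], "dr": [0, 0, 0], "jaw": 0}, {"slide": [1, 0, 130], "dr": [0, 0, 0], "jaw": 0}, {"slide": [1, 0, 145], "dr": [0, 0, 0], "jaw": 0}, {"slide": [1, 0, 150], "dr": [0, 0, 0], "jaw": 0}, {"slide": [1, 0, 150], "dr": [0, 0, 0], "jaw": 0}, {"slide": [1, 0, 150], "dr": [0, 0, 0], "jaw": 0}]}}

```text
t: 2.9
tool_pos: [0.5269, 0.1108, 0.2186]
orientation: [2.6, 1.761, 0.004]
force: [0.3, 0.2, 0.8]
opening: 0.0927
gripper_force: 0.0
```

```bash
python3 - <<'E'
from h import *
p,d,W=cloud("scene"); cv2.imwrite("pics/s1.png",cv2.cvtColor(cv2.resize(p[180:340,260:500],None,fx=3.2,fy=3.2,interpolation=cv2.INTER_CUBIC),cv2.COLOR_RGB2BGR))
go(.5254,.110,.05,-.38)
E
```

```text
slide [-1.5 -1.1  1.7] dr [ 0.003 -0.002 -0.   ] grasp [0.52748382 0.11100408 0.05174746] F [-0.4 -0.8  0.2] open 0.0926 t 2.95
```

View pics/s1.png

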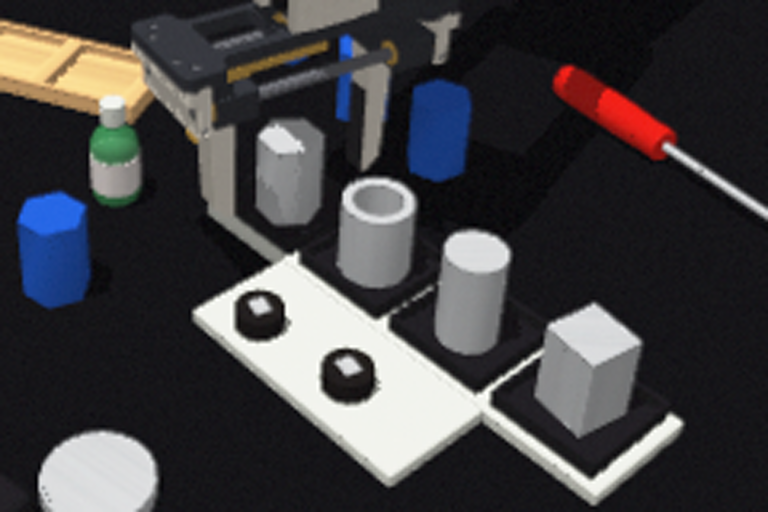

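The gripper straddles the steel hex (crop 290,170), and the blue look-alike at (440,130) is clear of it. Next I close and lift.

Request:
{"fn": "servo_tool", "kwargs": {"increments": [{"slide": [0, 0, 0], "dr": [0, 0, 0], "jaw": 0.3}, {"slide": [0, 0, 0], "dr": [0, 0, 0], "jaw": 0.4}, {"slide": [0, 0, 0], "dr": [0, 0, 0], "jaw": 0.5}, {"slide": [0, 0, 0], "dr": [0, 0, 0], "jaw": 0.55}, {"slide": [0, 0, 0], "dr": [0, 0, 0], "jaw": 0.6}, {"slide": [0, 0, 0], "dr": [0, 0, 0], "jaw": 0.65}, {"slide": [0, 0, 0], "dr": [0, 0, 0], "jaw": 0.8}, {"slide": [0, 0, 0], "dr": [0, 0, 0], "jaw": 1}, {"slide": [0, 0, 0], "dr": [0, 0, 0], "jaw": 1}, {"slide": [0, 0, 0], "dr": [0, 0, 0], "jaw": 1}, {"slide": [0, 0, 0], "dr": [0, 0, 0], "jaw": 1}, {"slide": [0, 0, -10], "dr": [0, 0, 0], "jaw": 1}, {"slide": [0, 0, -30], "dr": [0, 0, 0], "jaw": 1}, {"slide": [0, 0, -60], "dr": [0, 0, 0], "jaw": 1}, {"slide": [0, 0, -90], "dr": [0, 0, 0], "jaw": 1}, {"slide": [0, 0, -120], "dr": [0, 0, 0], "jaw": 1}, {"slide": [0, 0, -140], "dr": [0, 0, 0], "jaw": 1}, {"slide": [0, 0, -150], "dr": [0, 0, 0], "jaw": 1}, {"slide": [0, 0, -150], "dr": [0, 0, 0], "jaw": 1}, {"slide": [0, 0, -150], "dr": [0, 0, 0], "jaw": 1}], "force": 35}}

```text
t: 4.95
tool_pos: [0.5254, 0.1109, 0.3653]
orientation: [-2.6, -1.761, 0.003]
force: [-1.0, 0.5, -6.2]
opening: 0.0359
gripper_force: 34.8
```

```bash
python3 - <<'E'
from h import *
go(.4832,-.0965,.20,.268)
E
```

```text
slide [-208.3   37.7   -1.6] dr [-0.002  0.    -0.648] grasp [0.52506208 0.11090161 0.19832246] F [-1.   0.5 -6.2] open 0.0359 t 4.95
```

Request:
{"fn": "servo_tool", "kwargs": {"increments": [{"slide": [-8, 1, 0], "dr": [0, 0, -0.02], "jaw": 1}, {"slide": [-24, 4, 0], "dr": [0, 0, -0.07], "jaw": 1}, {"slide": [-44, 8, 0], "dr": [0, 0, -0.14], "jaw": 1}, {"slide": [-68, 12, 0], "dr": [0, 0, -0.21], "jaw": 1}, {"slide": [-92, 17, 0], "dr": [0, 0, -0.28], "jaw": 1}, {"slide": [-116, 21, 0], "dr": [0, 0, -0.36], "jaw": 1}, {"slide": [-140, 25, 0], "dr": [0, 0, -0.43], "jaw": 1}, {"slide": [-164, 30, 0], "dr": [0, 0, -0.5], "jaw": 1}, {"slide": [-184, 33, 0], "dr": [0, 0, -0.57], "jaw": 1}, {"slide": [-200, 36, 0], "dr": [0, 0, -0.62], "jaw": 1}, {"slide": [-208, 38, 0], "dr": [0, 0, -0.648], "jaw": 1}, {"slide": [-208, 38, 0], "dr": [0, 0, -0.648], "jaw": 1}, {"slide": [-208, 38, 0], "dr": [0, 0, -0.648], "jaw": 1}, {"slide": [-208, 38, 0], "dr": [0, 0, -0.648], "jaw": 1}]}}

```text
t: 6.35
tool_pos: [0.484, -0.0958, 0.3659]
orientation: [-1.904, -2.497, 0.0]
force: [0.3, -1.0, -5.6]
opening: 0.0358
gripper_force: 34.8
```

```bash
python3 - <<'E'
from h import *
go(.4832,-.0965,.06,.268)
p,d,W=cloud("scene"); cv2.imwrite("pics/s2.png",cv2.cvtColor(cv2.resize(p[90:290,170:370],None,fx=3,fy=3,interpolation=cv2.INTER_CUBIC),cv2.COLOR_RGB2BGR))
E
```

```text
slide [ -0.6  -0.8 138.9] dr [-0.001 -0.001 -0.   ] grasp [ 0.48373354 -0.09565017  0.19891239] F [ 0.3 -1.  -5.6] open 0.0358 t 6.35
```

View pics/s2.png

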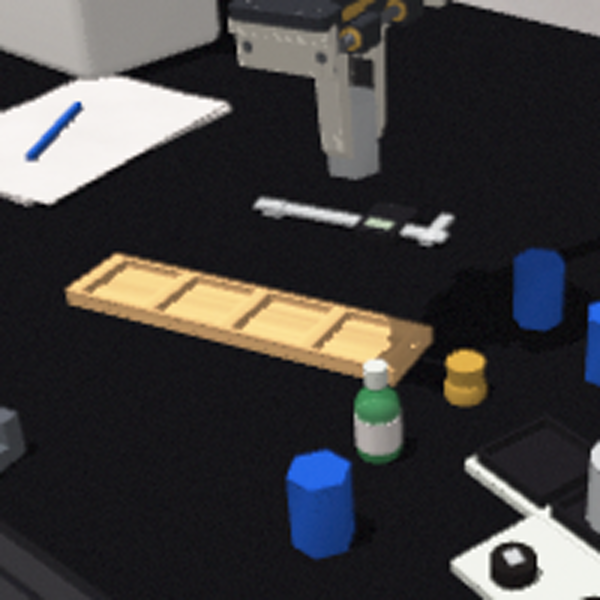

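Request:
{"fn": "servo_tool", "kwargs": {"increments": [{"slide": [-1, -1, 10], "dr": [0, 0, 0], "jaw": 1}, {"slide": [-1, -1, 35], "dr": [0, 0, 0], "jaw": 1}, {"slide": [-1, -1, 65], "dr": [0, 0, 0], "jaw": 1}, {"slide": [-1, -1, 95], "dr": [0, 0, 0], "jaw": 1}, {"slide": [-1, -1, 118], "dr": [0, 0, 0], "jaw": 1}, {"slide": [-1, -1, 133], "dr": [0, 0, 0], "jaw": 1}, {"slide": [-1, -1, 142], "dr": [0, 0, 0], "jaw": 1}, {"slide": [-1, -1, 147], "dr": [0, 0, 0], "jaw": 1}, {"slide": [-1, -1, 150], "dr": [0, 0, 0], "jaw": 1}, {"slide": [-1, -1, 150], "dr": [0, 0, 0], "jaw": 1}, {"slide": [-1, -1, 150], "dr": [0, 0, 0], "jaw": 1}, {"slide": [-1, -1, 150], "dr": [0, 0, 0], "jaw": 1}]}}

```text
t: 7.6
tool_pos: [0.4838, -0.0977, 0.2176]
orientation: [1.904, 2.497, 0.001]
force: [0.3, -1.0, -5.6]
opening: 0.0357
gripper_force: 34.8
```

Request:
{"fn": "servo_tool", "kwargs": {"increments": [{"slide": [0, 0, 1], "dr": [0, 0, 0], "jaw": 1}, {"slide": [0, 0, 2], "dr": [0, 0, 0], "jaw": 1}, {"slide": [0, 0, 3], "dr": [0, 0, 0], "jaw": 1}, {"slide": [0, 0, 3], "dr": [0, 0, 0], "jaw": 1}, {"slide": [0, 0, 3], "dr": [0, 0, 0], "jaw": 1}]}}

```text
t: 8.1
tool_pos: [0.4833, -0.0975, 0.2136]
orientation: [-1.905, -2.498, 0.0]
force: [-0.3, -0.3, -5.0]
opening: 0.0363
gripper_force: 34.8
```

Request:
{"fn": "servo_tool", "kwargs": {"increments": [{"slide": [0, 0, 0.7], "dr": [0, 0, 0], "jaw": 1}, {"slide": [0, 0, 1.4], "dr": [0, 0, 0], "jaw": 1}, {"slide": [0, 0, 2], "dr": [0, 0, 0], "jaw": 1}, {"slide": [0, 0, 2], "dr": [0, 0, 0], "jaw": 1}, {"slide": [0, 0, 2], "dr": [0, 0, 0], "jaw": 1}]}}

```text
t: 8.6
tool_pos: [0.4834, -0.0976, 0.2117]
orientation: [-1.905, -2.498, -0.0]
force: [-0.3, -0.3, -5.0]
opening: 0.0356
gripper_force: 34.8
```

Request:
{"fn": "servo_tool", "kwargs": {"increments": [{"slide": [0, 0, 0.7], "dr": [0, 0, 0], "jaw": 1}, {"slide": [0, 0, 1.3], "dr": [0, 0, 0], "jaw": 1}, {"slide": [0, 0, 1.3], "dr": [0, 0, 0], "jaw": 1}, {"slide": [0, 0, 1.3], "dr": [0, 0, 0], "jaw": 1}]}}

```text
t: 9.0
tool_pos: [0.4833, -0.0976, 0.2104]
orientation: [-1.905, -2.498, 0.0]
force: [-0.5, -0.6, -6.3]
opening: 0.036
gripper_force: 34.8
```

Request:
{"fn": "servo_tool", "kwargs": {"increments": [{"slide": [0, 0, 0.7], "dr": [0, 0, 0], "jaw": 1}, {"slide": [0, 0, 1.3], "dr": [0, 0, 0], "jaw": 1}, {"slide": [0, 0, 1.8], "dr": [0, 0, 0], "jaw": 1}, {"slide": [0, 0, 1.8], "dr": [0, 0, 0], "jaw": 1}, {"slide": [0, 0, 1.8], "dr": [0, 0, 0], "jaw": 1}]}}

```text
t: 9.5
tool_pos: [0.4836, -0.0976, 0.2098]
orientation: [1.905, 2.498, -0.0]
force: [-5.1, 2.3, 7.4]
opening: 0.0362
gripper_force: 34.8
```

Request:
{"fn": "servo_tool", "kwargs": {"increments": [{"slide": [0, 0, -0.5], "dr": [0, 0, 0], "jaw": 0.6}, {"slide": [0, 0, -0.5], "dr": [0, 0, 0], "jaw": 0.55}, {"slide": [0, 0, -0.5], "dr": [0, 0, 0], "jaw": 0.4}, {"slide": [0, 0, -0.5], "dr": [0, 0, 0], "jaw": 0.2}, {"slide": [0, 0, -0.5], "dr": [0, 0, 0], "jaw": 0}, {"slide": [0, 0, -0.5], "dr": [0, 0, 0], "jaw": 0}, {"slide": [0, 0, -0.5], "dr": [0, 0, 0], "jaw": 0}, {"slide": [0, 0, -0.5], "dr": [0, 0, 0], "jaw": 0}, {"slide": [0, 0, -20], "dr": [0, 0, 0], "jaw": 0}, {"slide": [0, 0, -50], "dr": [0, 0, 0], "jaw": 0}, {"slide": [0, 0, -90], "dr": [0, 0, 0], "jaw": 0}, {"slide": [0, 0, -130], "dr": [0, 0, 0], "jaw": 0}, {"slide": [0, 0, -157], "dr": [0, 0, 0], "jaw": 0}, {"slide": [0, 0, -157], "dr": [0, 0, 0], "jaw": 0}]}}

```text
t: 10.9
tool_pos: [0.4847, -0.098, 0.3709]
orientation: [1.9, 2.492, 0.005]
force: [-0.1, -0.2, -0.1]
opening: 0.0928
gripper_force: 0.0
```

```bash
python3 - <<'E'
from h import *
go(.5386,.1833,.20,-.20)
E
```

```text
slide [256.9 126.4   3.7] dr [0.008 0.003 0.468] grasp [ 0.48607066 -0.09837888  0.20394455] F [-0.1 -0.2 -0.1] open 0.0928 t 10.9
```

Request:
{"fn": "servo_tool", "kwargs": {"increments": [{"slide": [25, 12, 0], "dr": [0, 0, 0.05], "jaw": 0}, {"slide": [65, 32, 0], "dr": [0, 0, 0.12], "jaw": 0}, {"slide": [110, 54, 0], "dr": [0, 0, 0.2], "jaw": 0}, {"slide": [155, 76, 0], "dr": [0, 0, 0.29], "jaw": 0}, {"slide": [200, 98, 0], "dr": [0, 0, 0.37], "jaw": 0}, {"slide": [240, 118, 0], "dr": [0, 0, 0.44], "jaw": 0}, {"slide": [257, 126, 0], "dr": [0, 0, 0.468], "jaw": 0}, {"slide": [257, 126, 0], "dr": [0, 0, 0.468], "jaw": 0}, {"slide": [257, 126, 0], "dr": [0, 0, 0.468], "jaw": 0}, {"slide": [257, 126, 0], "dr": [0, 0, 0.468], "jaw": 0}, {"slide": [257, 126, 0], "dr": [0, 0, 0.468], "jaw": 0}, {"slide": [257, 126, 0], "dr": [0, 0, 0.468], "jaw": 0}]}}

```text
t: 12.1
tool_pos: [0.5369, 0.1826, 0.3657]
orientation: [2.433, 1.987, 0.0]
force: [-0.2, -1.0, 0.6]
opening: 0.093
gripper_force: 0.0
```

```bash
python3 - <<'E'
from h import *
go(.5386,.1833,.05,-.20)
p,d,W=cloud("scene"); cv2.imwrite("pics/s3.png",cv2.cvtColor(cv2.resize(p[140:300,180:440],None,fx=3,fy=3,interpolation=cv2.INTER_CUBIC),cv2.COLOR_RGB2BGR))
p,d,W=cloud("top"); m=np.zeros(d.shape,bool); m[150:245,335:500]=1; m&=W[...,2]>.04
T=W[m]; T=T[T[:,2]>np.percentile(T[:,2],80)-.006]; print(cv2.minAreaRect((T[:,:2]*1000).astype(np.float32)),T.mean(0))
E
```

```text
slide [  1.    1.5 148.7] dr [ 0.     0.    -0.001] grasp [0.53692139 0.18260831 0.19871207] F [-0.2 -1.   0.6] open 0.093 t 12.1
((483.51263427734375, -97.30253601074219), (36.04970932006836, 38.42534255981445), 88.32917022705078) [ 0.48338487 -0.0974645   0.06199871]
```

View pics/s3.png

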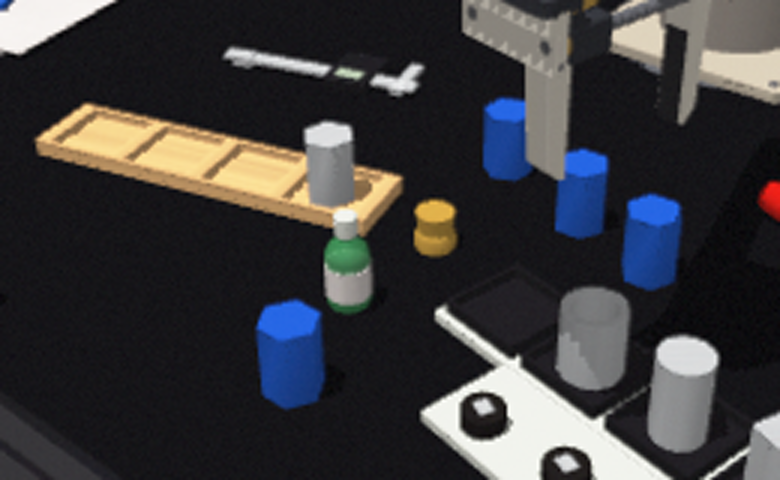

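The hex stands upright in the leftmost pocket at crop (330,165), and its top is at 62 mm as expected. It looks off-centre, so I'll check my rack pose with an overlay.

```bash
cat > ov.py <<'E'
from h import *
import sys
a=.268; O=np.array([float(sys.argv[1]),float(sys.argv[2])])
def pts(z,L,Wd,c=0): 
    q=np.array([[Wd,c+L],[-Wd,c+L],[-Wd,c-L],[Wd,c-L]])
    return np.c_[O+q@np.array([[np.cos(a),np.sin(a)],[-np.sin(a),np.cos(a)]]),np.full(4,z)]
out=[]
for n,(v0,v1,u0,u1) in dict(top=(150,245,330,500),scene=(165,225,180,330)).items():
    p,_,_=cloud(n); c=camera_params(n); k=4.5
    K=np.array([[c["fx"],0,c["cx"]],[0,c["fy"],c["cy"]],[0,0,1.]])
    im=cv2.resize(cv2.cvtColor(p,cv2.COLOR_RGB2BGR)[v0:v1,u0:u1],None,fx=k,fy=k,interpolation=cv2.INTER_CUBIC)
    for z,L,Wd,cc in[(.014,.1565,.035,0)]+[(.014,.031,.031,s) for s in(.1125,.0375,-.0375,-.1125)]:
        q=cv2.projectPoints(pts(z,L,Wd,cc),np.array(c["rvec"],float),np.array(c["tvec"],float),K,None)[0][:,0]
        cv2.polylines(im,[((q-[u0,v0]+.5)*k).astype(np.int32)],True,(0,0,255) if L>.1 else (0,200,0),1)
    out.append(cv2.copyMakeBorder(im,0,0,0,770-im.shape[1],cv2.BORDER_CONSTANT))
o=np.vstack(out)[:,:]; o=cv2.resize(o,None,fx=.85,fy=.85); print(o.shape); cv2.imwrite(sys.argv[3],o)
E
python3 ov.py .513 -.205 pics/ov1.png
```

```text
(593, 654, 3)
```

View pics/ov1.png

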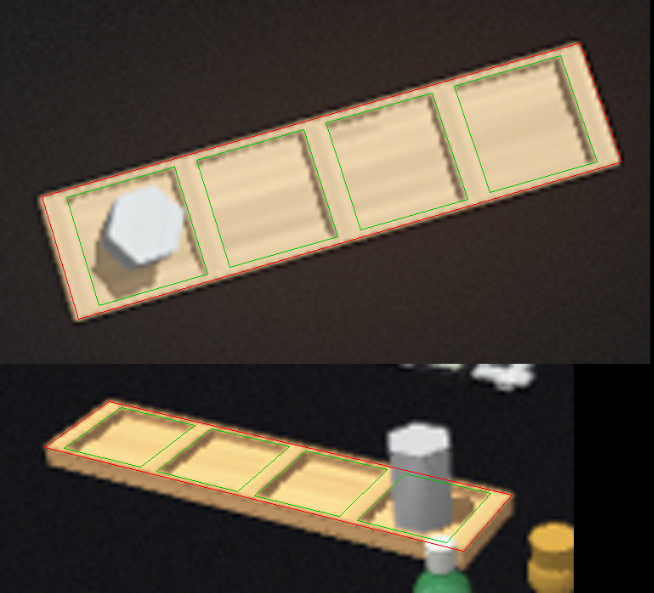

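The outline fits the rack in both views, and the hex at (483,-97) mm is within 1 mm of the pocket centre. Next is the pipe.

Request:
{"fn": "servo_tool", "kwargs": {"increments": [{"slide": [1, 1, 30], "dr": [0, 0, 0], "jaw": 0}, {"slide": [1, 1, 65], "dr": [0, 0, 0], "jaw": 0}, {"slide": [1, 1, 100], "dr": [0, 0, 0], "jaw": 0}, {"slide": [1, 1, 130], "dr": [0, 0, 0], "jaw": 0}, {"slide": [1, 1, 145], "dr": [0, 0, 0], "jaw": 0}, {"slide": [1, 1, 149], "dr": [0, 0, 0], "jaw": 0}, {"slide": [1, 1, 149], "dr": [0, 0, 0], "jaw": 0.2}, {"slide": [1, 1, 149], "dr": [0, 0, 0], "jaw": 0.35}, {"slide": [1, 1, 149], "dr": [0, 0, 0], "jaw": 0.45}, {"slide": [1, 1, 149], "dr": [0, 0, 0], "jaw": 0.5}, {"slide": [1, 1, 149], "dr": [0, 0, 0], "jaw": 0.55}, {"slide": [1, 1, 149], "dr": [0, 0, 0], "jaw": 0.65}, {"slide": [1, 1, 149], "dr": [0, 0, 0], "jaw": 0.8}, {"slide": [1, 1, 149], "dr": [0, 0, 0], "jaw": 1}, {"slide": [1, 1, 149], "dr": [0, 0, 0], "jaw": 1}, {"slide": [1, 1, 149], "dr": [0, 0, 0], "jaw": 1}, {"slide": [1, 1, 149], "dr": [0, 0, 0], "jaw": 1}]}}

```text
t: 14.0
tool_pos: [0.5383, 0.1844, 0.217]
orientation: [2.432, 1.988, 0.001]
force: [1.1, -1.5, 2.4]
opening: 0.0434
gripper_force: 35.0
```

Request:
{"fn": "servo_tool", "kwargs": {"increments": [{"slide": [0, 0, -10], "dr": [0, 0, 0], "jaw": 1}, {"slide": [0, 0, -30], "dr": [0, 0, 0], "jaw": 1}, {"slide": [0, 0, -60], "dr": [0, 0, 0], "jaw": 1}, {"slide": [0, 0, -90], "dr": [0, 0, 0], "jaw": 1}, {"slide": [0, 0, -120], "dr": [0, 0, 0], "jaw": 1}, {"slide": [0, 0, -140], "dr": [0, 0, 0], "jaw": 1}, {"slide": [0, 0, -150], "dr": [0, 0, 0], "jaw": 1}, {"slide": [0, 0, -150], "dr": [0, 0, 0], "jaw": 1}, {"slide": [0, 0, -150], "dr": [0, 0, 0], "jaw": 1}, {"slide": [0, 0, -150], "dr": [0, 0, 0], "jaw": 1}]}}

```text
t: 15.0
tool_pos: [0.5374, 0.1843, 0.3645]
orientation: [-2.431, -1.988, 0.005]
force: [-0.1, 0.8, -2.6]
opening: 0.0435
gripper_force: 35.0
```

```bash
python3 - <<'E'
from h import *
go(.503,-.1688,.20,.268)
E
```

```text
slide [-352.9   36.4   -2.1] dr [-0.003  0.001 -0.468] grasp [0.53686716 0.18414909 0.19754374] F [-0.1  0.8 -2.6] open 0.0435 t 15.0
```

Request:
{"fn": "servo_tool", "kwargs": {"increments": [{"slide": [-8, 1, 0], "dr": [0, 0, -0.01], "jaw": 1}, {"slide": [-24, 3, 0], "dr": [0, 0, -0.03], "jaw": 1}, {"slide": [-46, 5, 0], "dr": [0, 0, -0.06], "jaw": 1}, {"slide": [-74, 8, 0], "dr": [0, 0, -0.1], "jaw": 1}, {"slide": [-104, 11, 0], "dr": [0, 0, -0.14], "jaw": 1}, {"slide": [-134, 14, 0], "dr": [0, 0, -0.18], "jaw": 1}, {"slide": [-164, 17, 0], "dr": [0, 0, -0.22], "jaw": 1}, {"slide": [-194, 20, 0], "dr": [0, 0, -0.26], "jaw": 1}, {"slide": [-224, 23, 0], "dr": [0, 0, -0.3], "jaw": 1}, {"slide": [-254, 26, 0], "dr": [0, 0, -0.34], "jaw": 1}, {"slide": [-284, 29, 0], "dr": [0, 0, -0.38], "jaw": 1}, {"slide": [-310, 32, 0], "dr": [0, 0, -0.41], "jaw": 1}, {"slide": [-331, 34, 0], "dr": [0, 0, -0.44], "jaw": 1}, {"slide": [-345, 36, 0], "dr": [0, 0, -0.46], "jaw": 1}, {"slide": [-353, 36, 0], "dr": [0, 0, -0.468], "jaw": 1}, {"slide": [-353, 36, 0], "dr": [0, 0, -0.468], "jaw": 1}, {"slide": [-353, 36, 0], "dr": [0, 0, -0.468], "jaw": 1}, {"slide": [-353, 36, 0], "dr": [0, 0, -0.468], "jaw": 1}, {"slide": [-353, 36, 0], "dr": [0, 0, -0.468], "jaw": 1}]}}

```text
t: 16.9
tool_pos: [0.5033, -0.168, 0.3666]
orientation: [-1.904, -2.499, -0.0]
force: [0.0, 0.6, -2.4]
opening: 0.0436
gripper_force: 35.0
```

```bash
python3 - <<'E'
from h import *
go(.503,-.1688,.043,.268)
E
```

```text
slide [ -0.7  -0.5 156.6] dr [ 0.    -0.     0.001] grasp [ 0.50325869 -0.16798221  0.19960482] F [ 0.   0.6 -2.4] open 0.0436 t 16.9
```

Request:
{"fn": "servo_tool", "kwargs": {"increments": [{"slide": [-1, -0.5, 10], "dr": [0, 0, 0], "jaw": 1}, {"slide": [-1, -0.5, 35], "dr": [0, 0, 0], "jaw": 1}, {"slide": [-1, -0.5, 65], "dr": [0, 0, 0], "jaw": 1}, {"slide": [-1, -0.5, 95], "dr": [0, 0, 0], "jaw": 1}, {"slide": [-1, -0.5, 118], "dr": [0, 0, 0], "jaw": 1}, {"slide": [-1, -0.5, 135], "dr": [0, 0, 0], "jaw": 1}, {"slide": [-1, -0.5, 145], "dr": [0, 0, 0], "jaw": 1}, {"slide": [-1, -0.5, 150], "dr": [0, 0, 0], "jaw": 1}, {"slide": [-1, -0.5, 153], "dr": [0, 0, 0], "jaw": 1}, {"slide": [-1, -0.5, 155], "dr": [0, 0, 0], "jaw": 1}, {"slide": [-1, -0.5, 155], "dr": [0, 0, 0], "jaw": 1}, {"slide": [-1, -0.5, 155], "dr": [0, 0, 0], "jaw": 1}, {"slide": [-1, -0.5, 155], "dr": [0, 0, 0], "jaw": 1}]}}

```text
t: 18.2
tool_pos: [0.5032, -0.17, 0.2123]
orientation: [1.904, 2.497, 0.0]
force: [-1.0, -0.4, -4.4]
opening: 0.0435
gripper_force: 35.0
```

Request:
{"fn": "servo_tool", "kwargs": {"increments": [{"slide": [0, 0, 0.6], "dr": [0, 0, 0], "jaw": 1}, {"slide": [0, 0, 1.2], "dr": [0, 0, 0], "jaw": 1}, {"slide": [0, 0, 1.2], "dr": [0, 0, 0], "jaw": 1}, {"slide": [0, 0, 1.2], "dr": [0, 0, 0], "jaw": 1}]}}

```text
t: 18.6
tool_pos: [0.5029, -0.1698, 0.2104]
orientation: [-1.905, -2.498, 0.0]
force: [-0.4, -0.2, -4.1]
opening: 0.0439
gripper_force: 35.0
```

Request:
{"fn": "servo_tool", "kwargs": {"increments": [{"slide": [0, 0, 0.6], "dr": [0, 0, 0], "jaw": 1}, {"slide": [0, 0, 1.2], "dr": [0, 0, 0], "jaw": 1}, {"slide": [0, 0, 1.2], "dr": [0, 0, 0], "jaw": 1}, {"slide": [0, 0, 1.2], "dr": [0, 0, 0], "jaw": 1}]}}

```text
t: 19.0
tool_pos: [0.503, -0.1698, 0.21]
orientation: [1.905, 2.498, -0.0]
force: [-4.6, 2.2, 5.3]
opening: 0.0434
gripper_force: 35.0
```

Contact with the floor, so I release, rise and measure the way to the round piece.

Request:
{"fn": "servo_tool", "kwargs": {"increments": [{"slide": [0, 0, -0.5], "dr": [0, 0, 0], "jaw": 0.5}, {"slide": [0, 0, -0.5], "dr": [0, 0, 0], "jaw": 0.45}, {"slide": [0, 0, -0.5], "dr": [0, 0, 0], "jaw": 0.3}, {"slide": [0, 0, -0.5], "dr": [0, 0, 0], "jaw": 0.1}, {"slide": [0, 0, -0.5], "dr": [0, 0, 0], "jaw": 0}, {"slide": [0, 0, -0.5], "dr": [0, 0, 0], "jaw": 0}, {"slide": [0, 0, -0.5], "dr": [0, 0, 0], "jaw": 0}, {"slide": [0, 0, -0.5], "dr": [0, 0, 0], "jaw": 0}, {"slide": [0, 0, -20], "dr": [0, 0, 0], "jaw": 0}, {"slide": [0, 0, -50], "dr": [0, 0, 0], "jaw": 0}, {"slide": [0, 0, -90], "dr": [0, 0, 0], "jaw": 0}, {"slide": [0, 0, -130], "dr": [0, 0, 0], "jaw": 0}, {"slide": [0, 0, -157], "dr": [0, 0, 0], "jaw": 0}, {"slide": [0, 0, -157], "dr": [0, 0, 0], "jaw": 0}, {"slide": [0, 0, -157], "dr": [0, 0, 0], "jaw": 0}, {"slide": [0, 0, -157], "dr": [0, 0, 0], "jaw": 0}]}}

```text
t: 20.6
tool_pos: [0.5025, -0.1696, 0.3646]
orientation: [-1.903, -2.496, 0.001]
force: [-0.4, 0.3, 0.2]
opening: 0.0929
gripper_force: 0.0
```

```bash
python3 - <<'E'
from h import *
go(.5555,.2563,.20,-.20)
E
```

```text
slide [396.7 163.9  -2.1] dr [-0.002 -0.001  0.468] grasp [ 0.50212586 -0.1694425   0.19763405] F [-0.4  0.3  0.2] open 0.0929 t 20.6
```

Request:
{"fn": "servo_tool", "kwargs": {"increments": [{"slide": [24, 10, 0], "dr": [0, 0, 0.03], "jaw": 0}, {"slide": [65, 27, -1], "dr": [0, 0, 0.08], "jaw": 0}, {"slide": [110, 45, -1], "dr": [0, 0, 0.13], "jaw": 0}, {"slide": [155, 64, -1], "dr": [0, 0, 0.18], "jaw": 0}, {"slide": [200, 83, -1], "dr": [0, 0, 0.24], "jaw": 0}, {"slide": [245, 101, -1], "dr": [0, 0, 0.29], "jaw": 0}, {"slide": [290, 120, -1], "dr": [0, 0, 0.34], "jaw": 0}, {"slide": [335, 138, -1], "dr": [0, 0, 0.4], "jaw": 0}, {"slide": [375, 155, -1], "dr": [0, 0, 0.44], "jaw": 0}, {"slide": [397, 164, -1], "dr": [0, 0, 0.468], "jaw": 0}, {"slide": [397, 164, -1], "dr": [0, 0, 0.468], "jaw": 0}, {"slide": [397, 164, -1], "dr": [0, 0, 0.468], "jaw": 0}, {"slide": [397, 164, -1], "dr": [0, 0, 0.468], "jaw": 0}, {"slide": [397, 164, -1], "dr": [0, 0, 0.468], "jaw": 0}, {"slide": [397, 164, -1], "dr": [0, 0, 0.468], "jaw": 0}]}}

```text
t: 22.1
tool_pos: [0.5561, 0.2554, 0.3673]
orientation: [2.433, 1.987, -0.0]
force: [-0.2, -0.6, 0.4]
opening: 0.0931
gripper_force: 0.0
```

```bash
python3 - <<'E'
from h import *
go(.5555,.2563,.05,-.20)
p,d,W=cloud("top"); 
for u0,u1 in((335,382),(382,420)):
    m=np.zeros(d.shape,bool); m[150:245,u0:u1]=1; m&=W[...,2]>.04
    T=W[m]; T=T[T[:,2]>np.percentile(T[:,2],80)-.006]; print(cv2.minAreaRect((T[:,:2]*1000).astype(np.float32)),T.mean(0))
E
```

```text
slide [  0.8  -0.8 150.3] dr [ 0.     0.    -0.001] grasp [0.55608429 0.25537051 0.20026201] F [-0.2 -0.6  0.4] open 0.0931 t 22.1
((483.53167724609375, -97.32281494140625), (35.91960906982422, 38.35219955444336), 88.38203430175781) [ 0.48326559 -0.09737275  0.06189205]
((502.4380798339844, -169.95443725585938), (42.76618194580078, 41.13499450683594), 88.38436889648438) [ 0.50262836 -0.16933377  0.05548914]
```

The pipe stands centred at (502.6,-169.5) mm. Now I grip the round piece.

Request:
{"fn": "servo_tool", "kwargs": {"increments": [{"slide": [1, -1, 30], "dr": [0, 0, 0], "jaw": 0}, {"slide": [1, -1, 65], "dr": [0, 0, 0], "jaw": 0}, {"slide": [1, -1, 100], "dr": [0, 0, 0], "jaw": 0}, {"slide": [1, -1, 130], "dr": [0, 0, 0], "jaw": 0}, {"slide": [1, -1, 146], "dr": [0, 0, 0], "jaw": 0}, {"slide": [1, -1, 150], "dr": [0, 0, 0], "jaw": 0}, {"slide": [1, -1, 150], "dr": [0, 0, 0], "jaw": 0.2}, {"slide": [1, -1, 150], "dr": [0, 0, 0], "jaw": 0.35}, {"slide": [1, -1, 150], "dr": [0, 0, 0], "jaw": 0.45}, {"slide": [1, -1, 150], "dr": [0, 0, 0], "jaw": 0.55}, {"slide": [1, -1, 150], "dr": [0, 0, 0], "jaw": 0.6}, {"slide": [1, -1, 150], "dr": [0, 0, 0], "jaw": 0.65}, {"slide": [1, -1, 150], "dr": [0, 0, 0], "jaw": 0.8}, {"slide": [1, -1, 150], "dr": [0, 0, 0], "jaw": 1}, {"slide": [1, -1, 150], "dr": [0, 0, 0], "jaw": 1}, {"slide": [1, -1, 150], "dr": [0, 0, 0], "jaw": 1}, {"slide": [1, -1, 150], "dr": [0, 0, 0], "jaw": 1}]}}

```text
t: 23.85
tool_pos: [0.5554, 0.2576, 0.2174]
orientation: [2.432, 1.988, 0.001]
force: [3.2, -0.6, 1.1]
opening: 0.0354
gripper_force: 35.0
```

Request:
{"fn": "servo_tool", "kwargs": {"increments": [{"slide": [0, 0, -10], "dr": [0, 0, 0], "jaw": 1}, {"slide": [0, 0, -30], "dr": [0, 0, 0], "jaw": 1}, {"slide": [0, 0, -60], "dr": [0, 0, 0], "jaw": 1}, {"slide": [0, 0, -90], "dr": [0, 0, 0], "jaw": 1}, {"slide": [0, 0, -120], "dr": [0, 0, 0], "jaw": 1}, {"slide": [0, 0, -140], "dr": [0, 0, 0], "jaw": 1}, {"slide": [0, 0, -150], "dr": [0, 0, 0], "jaw": 1}, {"slide": [0, 0, -150], "dr": [0, 0, 0], "jaw": 1}, {"slide": [0, 0, -150], "dr": [0, 0, 0], "jaw": 1}, {"slide": [0, 0, -150], "dr": [0, 0, 0], "jaw": 1}]}}

```text
t: 24.85
tool_pos: [0.5546, 0.2575, 0.365]
orientation: [-2.431, -1.988, 0.005]
force: [-0.0, -0.2, -5.4]
opening: 0.0355
gripper_force: 35.0
```

```bash
python3 - <<'E'
from h import *
go(.523,-.2412,.20,.268)
E
```

```text
slide [-495.    68.1   -1.3] dr [-0.004  0.001 -0.468] grasp [0.55398267 0.25727096 0.19796574] F [-0.  -0.2 -5.4] open 0.0355 t 24.85
```

Request:
{"fn": "servo_tool", "kwargs": {"increments": [{"slide": [-8, 1, 0], "dr": [0, 0, -0.01], "jaw": 1}, {"slide": [-26, 4, 0], "dr": [0, 0, -0.03], "jaw": 1}, {"slide": [-50, 7, 0], "dr": [0, 0, -0.05], "jaw": 1}, {"slide": [-80, 11, 0], "dr": [0, 0, -0.08], "jaw": 1}, {"slide": [-113, 15, 0], "dr": [0, 0, -0.11], "jaw": 1}, {"slide": [-146, 20, 0], "dr": [0, 0, -0.14], "jaw": 1}, {"slide": [-179, 25, 0], "dr": [0, 0, -0.17], "jaw": 1}, {"slide": [-212, 29, 0], "dr": [0, 0, -0.2], "jaw": 1}, {"slide": [-245, 34, 0], "dr": [0, 0, -0.23], "jaw": 1}, {"slide": [-278, 38, 0], "dr": [0, 0, -0.26], "jaw": 1}, {"slide": [-311, 43, 0], "dr": [0, 0, -0.29], "jaw": 1}, {"slide": [-344, 47, 0], "dr": [0, 0, -0.32], "jaw": 1}, {"slide": [-377, 52, 0], "dr": [0, 0, -0.35], "jaw": 1}, {"slide": [-410, 56, 0], "dr": [0, 0, -0.38], "jaw": 1}, {"slide": [-440, 60, 0], "dr": [0, 0, -0.41], "jaw": 1}, {"slide": [-466, 64, 0], "dr": [0, 0, -0.44], "jaw": 1}, {"slide": [-485, 67, 0], "dr": [0, 0, -0.46], "jaw": 1}, {"slide": [-495, 68, 0], "dr": [0, 0, -0.468], "jaw": 1}, {"slide": [-495, 68, 0], "dr": [0, 0, -0.468], "jaw": 1}, {"slide": [-495, 68, 0], "dr": [0, 0, -0.468], "jaw": 1}]}}

```text
t: 26.85
tool_pos: [0.5233, -0.2405, 0.3668]
orientation: [-1.905, -2.497, -0.001]
force: [-0.4, 0.7, -5.3]
opening: 0.0357
gripper_force: 35.0
```

Request:
{"fn": "servo_tool", "kwargs": {"increments": [{"slide": [0, 0, 0], "dr": [0, 0, 0], "jaw": 1}, {"slide": [0, 0, 0], "dr": [0, 0, 0], "jaw": 1}]}}

```text
t: 27.05
tool_pos: [0.5237, -0.2401, 0.3672]
orientation: [-1.903, -2.499, -0.0]
force: [0.4, 0.2, -5.8]
opening: 0.0357
gripper_force: 35.0
```

```bash
python3 - <<'E'
from h import *
go(.523,-.2412,.043,.268)
E
```

```text
slide [ -1.   -0.9 157.2] dr [ 0.    -0.     0.001] grasp [ 0.52366161 -0.24002464  0.20023969] F [ 0.4  0.2 -5.8] open 0.0357 t 27.05
```

Request:
{"fn": "servo_tool", "kwargs": {"increments": [{"slide": [-1, -1, 10], "dr": [0, 0, 0], "jaw": 1}, {"slide": [-1, -1, 35], "dr": [0, 0, 0], "jaw": 1}, {"slide": [-1, -1, 65], "dr": [0, 0, 0], "jaw": 1}, {"slide": [-1, -1, 95], "dr": [0, 0, 0], "jaw": 1}, {"slide": [-1, -1, 118], "dr": [0, 0, 0], "jaw": 1}, {"slide": [-1, -1, 135], "dr": [0, 0, 0], "jaw": 1}, {"slide": [-1, -1, 145], "dr": [0, 0, 0], "jaw": 1}, {"slide": [-1, -1, 150], "dr": [0, 0, 0], "jaw": 1}, {"slide": [-1, -1, 154], "dr": [0, 0, 0], "jaw": 1}, {"slide": [-1, -1, 156], "dr": [0, 0, 0], "jaw": 1}, {"slide": [-1, -1, 156], "dr": [0, 0, 0], "jaw": 1}, {"slide": [-1, -1, 156], "dr": [0, 0, 0], "jaw": 1}, {"slide": [-1, -1, 156], "dr": [0, 0, 0], "jaw": 1}]}}

```text
t: 28.35
tool_pos: [0.523, -0.2424, 0.2119]
orientation: [1.904, 2.497, 0.0]
force: [0.5, -0.1, -5.2]
opening: 0.0356
gripper_force: 35.0
```

Request:
{"fn": "servo_tool", "kwargs": {"increments": [{"slide": [0, 0, 0.6], "dr": [0, 0, 0], "jaw": 1}, {"slide": [0, 0, 1.2], "dr": [0, 0, 0], "jaw": 1}, {"slide": [0, 0, 1.2], "dr": [0, 0, 0], "jaw": 1}, {"slide": [0, 0, 1.2], "dr": [0, 0, 0], "jaw": 1}]}}

```text
t: 28.75
tool_pos: [0.5229, -0.2423, 0.2104]
orientation: [1.904, 2.498, 0.0]
force: [-1.8, 0.2, -1.1]
opening: 0.0354
gripper_force: 35.0
```

Touching now (force rose from -5.2 to -1.1), so I release and rise.

Request:
{"fn": "servo_tool", "kwargs": {"increments": [{"slide": [0, 0, 0.3], "dr": [0, 0, 0], "jaw": 1}, {"slide": [0, 0, 0.3], "dr": [0, 0, 0], "jaw": 0.6}, {"slide": [0, 0, 0], "dr": [0, 0, 0], "jaw": 0.55}, {"slide": [0, 0, 0], "dr": [0, 0, 0], "jaw": 0.4}, {"slide": [0, 0, 0], "dr": [0, 0, 0], "jaw": 0.2}, {"slide": [0, 0, 0], "dr": [0, 0, 0], "jaw": 0}, {"slide": [0, 0, 0], "dr": [0, 0, 0], "jaw": 0}, {"slide": [0, 0, 0], "dr": [0, 0, 0], "jaw": 0}, {"slide": [0, 0, 0], "dr": [0, 0, 0], "jaw": 0}, {"slide": [0, 0, -20], "dr": [0, 0, 0], "jaw": 0}, {"slide": [0, 0, -50], "dr": [0, 0, 0], "jaw": 0}, {"slide": [0, 0, -90], "dr": [0, 0, 0], "jaw": 0}, {"slide": [0, 0, -130], "dr": [0, 0, 0], "jaw": 0}, {"slide": [0, 0, -157], "dr": [0, 0, 0], "jaw": 0}, {"slide": [0, 0, -157], "dr": [0, 0, 0], "jaw": 0}, {"slide": [0, 0, -157], "dr": [0, 0, 0], "jaw": 0}, {"slide": [0, 0, -157], "dr": [0, 0, 0], "jaw": 0}]}}

```text
t: 30.45
tool_pos: [0.5224, -0.242, 0.3654]
orientation: [-1.903, -2.496, 0.0]
force: [0.6, 0.2, -0.0]
opening: 0.0931
gripper_force: 0.0
```

```bash
python3 - <<'E'
from h import *
go(.5662,.3308,.20,-.36)
E
```

```text
slide [540.7 193.9  -1. ] dr [-0.002 -0.001  0.628] grasp [ 0.52201814 -0.24179368  0.19838361] F [ 0.6  0.2 -0. ] open 0.0931 t 30.45
```

Request:
{"fn": "servo_tool", "kwargs": {"increments": [{"slide": [24, 9, 0], "dr": [0, 0, 0.03], "jaw": 0}, {"slide": [65, 23, 0], "dr": [0, 0, 0.08], "jaw": 0}, {"slide": [110, 39, -1], "dr": [0, 0, 0.13], "jaw": 0}, {"slide": [155, 56, -1], "dr": [0, 0, 0.18], "jaw": 0}, {"slide": [200, 72, -1], "dr": [0, 0, 0.23], "jaw": 0}, {"slide": [245, 88, -1], "dr": [0, 0, 0.28], "jaw": 0}, {"slide": [290, 104, -1], "dr": [0, 0, 0.34], "jaw": 0}, {"slide": [335, 120, -1], "dr": [0, 0, 0.39], "jaw": 0}, {"slide": [380, 136, -1], "dr": [0, 0, 0.44], "jaw": 0}, {"slide": [425, 152, -1], "dr": [0, 0, 0.49], "jaw": 0}, {"slide": [470, 169, -1], "dr": [0, 0, 0.55], "jaw": 0}, {"slide": [515, 185, -1], "dr": [0, 0, 0.6], "jaw": 0}, {"slide": [541, 194, -1], "dr": [0, 0, 0.628], "jaw": 0}, {"slide": [541, 194, -1], "dr": [0, 0, 0.628], "jaw": 0}, {"slide": [541, 194, -1], "dr": [0, 0, 0.628], "jaw": 0}, {"slide": [541, 194, -1], "dr": [0, 0, 0.628], "jaw": 0}, {"slide": [541, 194, -1], "dr": [0, 0, 0.628], "jaw": 0}, {"slide": [541, 194, -1], "dr": [0, 0, 0.628], "jaw": 0}]}}

```text
t: 32.25
tool_pos: [0.5669, 0.3296, 0.3681]
orientation: [2.584, 1.786, -0.0]
force: [-0.4, 0.1, 0.7]
opening: 0.0929
gripper_force: 0.0
```

```bash
python3 - <<'E'
from h import *
go(.5662,.3308,.05,-.36)
p,d,W=cloud("scene"); cv2.imwrite("pics/s4.png",cv2.cvtColor(cv2.resize(p[160:340,180:480],None,fx=2.6,fy=2.6,interpolation=cv2.INTER_CUBIC),cv2.COLOR_RGB2BGR))
E
```

```text
slide [  0.9  -1.  151.1] dr [ 0.     0.    -0.001] grasp [0.5668681  0.32963029 0.20110869] F [-0.4  0.1  0.7] open 0.0929 t 32.25
```

View pics/s4.png

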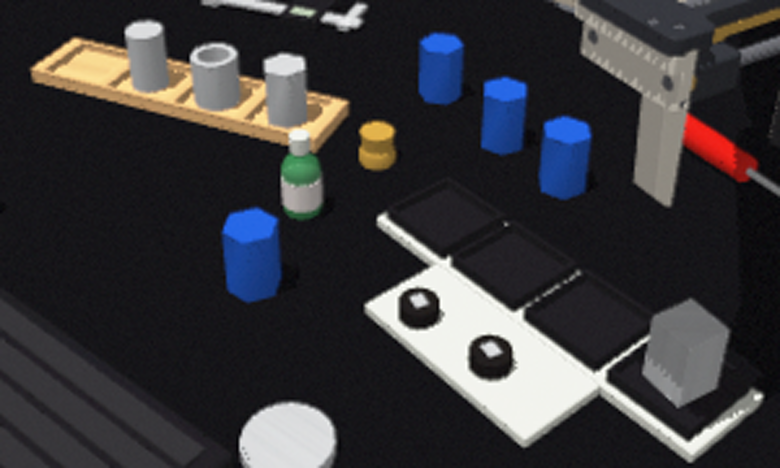

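The hex, pipe and round stand upright in their pockets at (285,90), (215,80) and (147,55). The square is still in its cup at (685,350). Now I grip it.

Request:
{"fn": "servo_tool", "kwargs": {"increments": [{"slide": [1, -1, 30], "dr": [0, 0, 0], "jaw": 0}, {"slide": [1, -1, 65], "dr": [0, 0, 0], "jaw": 0}, {"slide": [1, -1, 100], "dr": [0, 0, 0], "jaw": 0}, {"slide": [1, -1, 130], "dr": [0, 0, 0], "jaw": 0}, {"slide": [1, -1, 147], "dr": [0, 0, 0], "jaw": 0}, {"slide": [1, -1, 151], "dr": [0, 0, 0], "jaw": 0}, {"slide": [1, -1, 151], "dr": [0, 0, 0], "jaw": 0.2}, {"slide": [1, -1, 151], "dr": [0, 0, 0], "jaw": 0.35}, {"slide": [1, -1, 151], "dr": [0, 0, 0], "jaw": 0.45}, {"slide": [1, -1, 151], "dr": [0, 0, 0], "jaw": 0.55}, {"slide": [1, -1, 151], "dr": [0, 0, 0], "jaw": 0.6}, {"slide": [1, -1, 151], "dr": [0, 0, 0], "jaw": 0.65}, {"slide": [1, -1, 151], "dr": [0, 0, 0], "jaw": 0.8}, {"slide": [1, -1, 151], "dr": [0, 0, 0], "jaw": 1}, {"slide": [1, -1, 151], "dr": [0, 0, 0], "jaw": 1}, {"slide": [1, -1, 151], "dr": [0, 0, 0], "jaw": 1}, {"slide": [1, -1, 151], "dr": [0, 0, 0], "jaw": 1}]}}

```text
t: 34.0
tool_pos: [0.5663, 0.332, 0.2171]
orientation: [2.583, 1.788, 0.001]
force: [2.3, -0.9, -0.3]
opening: 0.0341
gripper_force: 35.0
```

Request:
{"fn": "servo_tool", "kwargs": {"increments": [{"slide": [0, 0, -10], "dr": [0, 0, 0], "jaw": 1}, {"slide": [0, 0, -30], "dr": [0, 0, 0], "jaw": 1}, {"slide": [0, 0, -60], "dr": [0, 0, 0], "jaw": 1}, {"slide": [0, 0, -90], "dr": [0, 0, 0], "jaw": 1}, {"slide": [0, 0, -120], "dr": [0, 0, 0], "jaw": 1}, {"slide": [0, 0, -140], "dr": [0, 0, 0], "jaw": 1}, {"slide": [0, 0, -150], "dr": [0, 0, 0], "jaw": 1}, {"slide": [0, 0, -150], "dr": [0, 0, 0], "jaw": 1}, {"slide": [0, 0, -150], "dr": [0, 0, 0], "jaw": 1}, {"slide": [0, 0, -150], "dr": [0, 0, 0], "jaw": 1}]}}

```text
t: 35.0
tool_pos: [0.5655, 0.3318, 0.3646]
orientation: [-2.583, -1.787, 0.006]
force: [0.3, 0.6, -5.9]
opening: 0.0337
gripper_force: 35.0
```

```bash
python3 - <<'E'
from h import *
go(.5428,-.3135,.20,.268)
E
```

```text
slide [-611.9  206.1   -1.3] dr [-0.003  0.002 -0.628] grasp [0.56487392 0.33156526 0.1975816 ] F [ 0.3  0.6 -5.9] open 0.0337 t 35.0
```

Request:
{"fn": "servo_tool", "kwargs": {"increments": [{"slide": [-7, 2, 0], "dr": [0, 0, -0.008], "jaw": 1}, {"slide": [-24, 8, 0], "dr": [0, 0, -0.025], "jaw": 1}, {"slide": [-49, 16, 0], "dr": [0, 0, -0.05], "jaw": 1}, {"slide": [-83, 28, 0], "dr": [0, 0, -0.085], "jaw": 1}, {"slide": [-122, 41, 0], "dr": [0, 0, -0.126], "jaw": 1}, {"slide": [-162, 55, 0], "dr": [0, 0, -0.166], "jaw": 1}, {"slide": [-202, 68, 0], "dr": [0, 0, -0.207], "jaw": 1}, {"slide": [-242, 81, 0], "dr": [0, 0, -0.248], "jaw": 1}, {"slide": [-282, 95, 0], "dr": [0, 0, -0.289], "jaw": 1}, {"slide": [-321, 108, 0], "dr": [0, 0, -0.33], "jaw": 1}, {"slide": [-361, 122, 0], "dr": [0, 0, -0.371], "jaw": 1}, {"slide": [-401, 135, 0], "dr": [0, 0, -0.411], "jaw": 1}, {"slide": [-441, 148, 0], "dr": [0, 0, -0.452], "jaw": 1}, {"slide": [-480, 162, 0], "dr": [0, 0, -0.493], "jaw": 1}, {"slide": [-517, 174, 0], "dr": [0, 0, -0.531], "jaw": 1}, {"slide": [-551, 185, 0], "dr": [0, 0, -0.565], "jaw": 1}, {"slide": [-578, 195, 0], "dr": [0, 0, -0.593], "jaw": 1}, {"slide": [-600, 202, 0], "dr": [0, 0, -0.615], "jaw": 1}, {"slide": [-612, 206, 0], "dr": [0, 0, -0.628], "jaw": 1}, {"slide": [-612, 206, 0], "dr": [0, 0, -0.628], "jaw": 1}]}}

```text
t: 37.0
tool_pos: [0.5422, -0.3152, 0.366]
orientation: [-1.906, -2.495, 0.001]
force: [-0.1, 1.2, -4.2]
opening: 0.034
gripper_force: 35.0
```

Request:
{"fn": "servo_tool", "kwargs": {"increments": [{"slide": [0, 0, 0], "dr": [0, 0, 0], "jaw": 1}, {"slide": [0, 0, 0], "dr": [0, 0, 0], "jaw": 1}, {"slide": [0, 0, 0], "dr": [0, 0, 0], "jaw": 1}, {"slide": [0, 0, 0], "dr": [0, 0, 0], "jaw": 1}]}}

```text
t: 37.4
tool_pos: [0.5434, -0.3125, 0.3671]
orientation: [1.904, 2.499, 0.0]
force: [-0.6, -0.1, -5.8]
opening: 0.0338
gripper_force: 35.0
```

```bash
python3 - <<'E'
from h import *
go(.5428,-.3135,.043,.268)
E
```

```text
slide [ -0.8  -0.9 157.1] dr [ 0.    -0.     0.001] grasp [ 0.5434056  -0.3124927   0.20011105] F [-0.6 -0.1 -5.8] open 0.0338 t 37.4
```

Request:
{"fn": "servo_tool", "kwargs": {"increments": [{"slide": [-1, -1, 10], "dr": [0, 0, 0], "jaw": 1}, {"slide": [-1, -1, 35], "dr": [0, 0, 0], "jaw": 1}, {"slide": [-1, -1, 65], "dr": [0, 0, 0], "jaw": 1}, {"slide": [-1, -1, 95], "dr": [0, 0, 0], "jaw": 1}, {"slide": [-1, -1, 118], "dr": [0, 0, 0], "jaw": 1}, {"slide": [-1, -1, 135], "dr": [0, 0, 0], "jaw": 1}, {"slide": [-1, -1, 145], "dr": [0, 0, 0], "jaw": 1}, {"slide": [-1, -1, 150], "dr": [0, 0, 0], "jaw": 1}, {"slide": [-1, -1, 154], "dr": [0, 0, 0], "jaw": 1}, {"slide": [-1, -1, 156], "dr": [0, 0, 0], "jaw": 1}, {"slide": [-1, -1, 156], "dr": [0, 0, 0], "jaw": 1}, {"slide": [-1, -1, 156], "dr": [0, 0, 0], "jaw": 1}, {"slide": [-1, -1, 156], "dr": [0, 0, 0], "jaw": 1}]}}

```text
t: 38.7
tool_pos: [0.5427, -0.3147, 0.2117]
orientation: [1.904, 2.497, 0.0]
force: [0.1, -0.3, -5.7]
opening: 0.0339
gripper_force: 35.0
```

Request:
{"fn": "servo_tool", "kwargs": {"increments": [{"slide": [0, 0, 0.6], "dr": [0, 0, 0], "jaw": 1}, {"slide": [0, 0, 1.2], "dr": [0, 0, 0], "jaw": 1}, {"slide": [0, 0, 1.2], "dr": [0, 0, 0], "jaw": 1}, {"slide": [0, 0, 1.2], "dr": [0, 0, 0], "jaw": 1}]}}

```text
t: 39.1
tool_pos: [0.5426, -0.3145, 0.2101]
orientation: [1.904, 2.498, 0.0]
force: [-0.2, 0.1, -2.2]
opening: 0.0338
gripper_force: 35.0
```

Touching again, so I release and rise.

Request:
{"fn": "servo_tool", "kwargs": {"increments": [{"slide": [0, 0, 0.3], "dr": [0, 0, 0], "jaw": 1}, {"slide": [0, 0, 0.3], "dr": [0, 0, 0], "jaw": 0.6}, {"slide": [0, 0, 0], "dr": [0, 0, 0], "jaw": 0.55}, {"slide": [0, 0, 0], "dr": [0, 0, 0], "jaw": 0.4}, {"slide": [0, 0, 0], "dr": [0, 0, 0], "jaw": 0.2}, {"slide": [0, 0, 0], "dr": [0, 0, 0], "jaw": 0}, {"slide": [0, 0, 0], "dr": [0, 0, 0], "jaw": 0}, {"slide": [0, 0, 0], "dr": [0, 0, 0], "jaw": 0}, {"slide": [0, 0, 0], "dr": [0, 0, 0], "jaw": 0}, {"slide": [0, 0, -20], "dr": [0, 0, 0], "jaw": 0}, {"slide": [0, 0, -50], "dr": [0, 0, 0], "jaw": 0}, {"slide": [0, 0, -90], "dr": [0, 0, 0], "jaw": 0}, {"slide": [0, 0, -130], "dr": [0, 0, 0], "jaw": 0}, {"slide": [0, 0, -170], "dr": [0, 0, 0], "jaw": 0}, {"slide": [-150, -40, -200], "dr": [0, 0, 0], "jaw": 0}, {"slide": [-150, -40, -200], "dr": [0, 0, 0], "jaw": 0}, {"slide": [-150, -40, -200], "dr": [0, 0, 0], "jaw": 0}, {"slide": [-150, -40, -200], "dr": [0, 0, 0], "jaw": 0}, {"slide": [-150, -40, -200], "dr": [0, 0, 0], "jaw": 0}, {"slide": [-150, -40, -200], "dr": [0, 0, 0], "jaw": 0}]}}

```text
t: 41.1
tool_pos: [0.5438, -0.4689, 0.4092]
orientation: [-1.904, -2.498, -0.001]
force: [0.5, -0.4, 0.8]
opening: 0.093
gripper_force: 0.0
```

Request:
{"fn": "servo_tool", "kwargs": {"increments": [{"slide": [0, 0, 0], "dr": [0, 0, 0], "jaw": 0}, {"slide": [0, 0, 0], "dr": [0, 0, 0], "jaw": 0}, {"slide": [0, 0, 0], "dr": [0, 0, 0], "jaw": 0}, {"slide": [0, 0, 0], "dr": [0, 0, 0], "jaw": 0}, {"slide": [0, 0, 0], "dr": [0, 0, 0], "jaw": 0}]}}

```text
t: 41.6
tool_pos: [0.5438, -0.4693, 0.41]
orientation: [1.904, 2.499, -0.0]
force: [-0.4, -1.1, -0.2]
opening: 0.0931
gripper_force: 0.0
```

```bash
python3 ov.py .513 -.205 pics/ov2.png
```

```text
(593, 654, 3)
```

View pics/ov2.png

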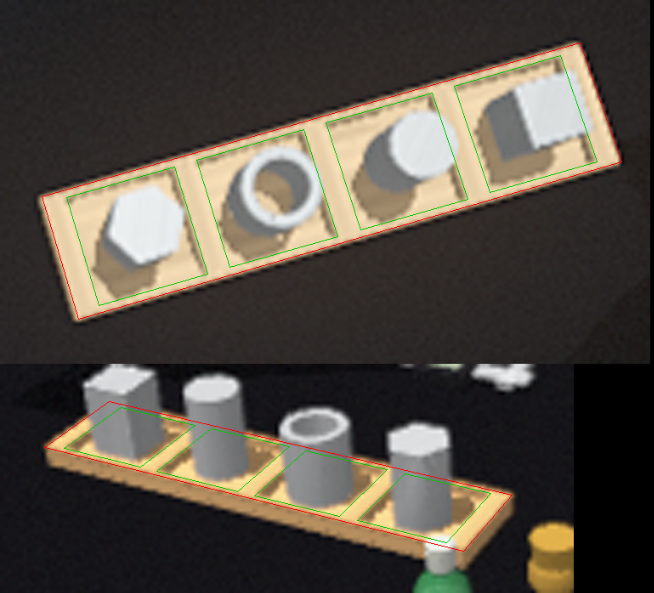

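All four stand upright and centred, left to right as hex (145,225), pipe (280,190), round (425,145) and square (555,110). That is the reversed row, so I hand in.

```bash
python3 -c "
from plant import close_job
print(close_job())"
```

```text
the job is handed in; nothing more can be done
None
```

All four pieces stand released and upright in the rack in reversed order (left to right: hex, pipe, round, square), and the job was handed in after about 42 s; no verdict was returned.

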